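Enter a value on the tilt-plate input and store it

ROBOT

A 6-joint arm with a two-finger parallel gripper is mounted at the origin on the work surface. World frame = base frame: x ahead of the robot, y to its left, z up, the work surface at z = 0. Lengths are in m, angles in rad, forces in N, time in s.
With the tool pointing down it reaches from about 0.375 to 0.975 m from the base axis. Payload 3.8 kg.
Tool frame: the origin (TCP) lies where the fingers leave the gripper's body, on its centre line; the fingertips stand 73 mm ahead of it and the grasp point (between the pads) lies 54 mm ahead of it; z points along the fingers, y is the line along which they close (so a half turn about z gives the same grasp; the last joint's range is limited). The gripper opens to 85 mm and grips with 20 to 120 N. Pads are 22 mm wide; open, the fingers measure 114 mm over their backs; the gripper's body (76 mm by 85 mm) begins 54 mm behind the grasp point. The pads swing forward as they close: fully open they stand 13 mm farther back than shut.
Start: joints at [-1.3, 0.264, 1.604, -0, 1.274, -0.037], TCP at [0.204, -0.643, 0.304] pointing down, gripper open.
Joint ranges: [-2.63, 2.63], [-0.94, 2.18], [0.31, 2.57], [-1.31, 4.45], [0, 2.66], [-2.55, 2.55]. Speed limits (rad/s): [2.57, 2.57, 3.14, 3.14, 3.14, 3.14].

INTERFACE

Orientations are given as a rotation vector (axis times angle).
In Python, from workcell import read_state, viewer, bot gives the robot as it stands.
- The arm moves only by the tool jog_arm, never from a script. Its argument "increments" is a list that holds one entry, the list of rows, each a list of 7 numbers: the shift along the tool's x, y, z in units of 30 mm (1.0 is 30 mm), then the turn, a rotation vector about the tool's x, y, z in units of 6 degrees (1.0 is 6 degrees), then the opening, from -1 (shut) to 1 (fully open). A call has exactly 5 rows; each row shifts and turns the commanded pose from where the row before left it, along the tool's axes as they then stand; what a row does not reach is not made up. A row lasts 1/12 s, in which the tool goes at most 41.7 mm and 7.16 degrees, less where a joint would pass 70% of its speed; a pose out of reach is approached as far as the arm can. A call is refused whole if a number of a shift passes 1 or a number of a turn 1, either way. A call with a gripper value outside its range is refused whole. The fingers move at their own pace and stop on an object; "force" is the grip in N (left out, the last holds). Time passes only in rows, so rows that do not move let the fingers close, or fill a call up. It gives the time, the measured TCP pose, the force, the opening and the grip force at its end, in the units of the state.
- read_state(): the state, without advancing time (a new reading comes with each control period).
- viewer.read_camera(name): name is "scene" or "top" or "wrist"; returns (picture, depth): 480x640x3 uint8, blue, green, red; 480x640 float32, m along the optical axis (not along the pixel's ray), 0 where there is no reading.
- viewer.camera_params(name): a dict with "fx", "fy", "cx", "cy" (pixels), "R" (3x3) and "t" (3): a world point X has camera coordinates R X + t; the wrist camera has in their place "hand_eye" (4x4, takes a point from camera to tool coordinates, whose origin is the TCP and whose axes are the flange's). Camera axes: x right, y down, z forward; pixel columns grow to the right and rows downward; lengths in m; the calibration is good to about 2 mm. A picture is of the moment at which its call begins: read the wrist's pose just before it. camera_params takes no time and is no camera call.
- bot.finish_job(): hands the job in; it is judged then, once.
The state is a dict: "time": time; "q": joint angles; "joint_vel": joint speeds; "joint_torque": joint torques, N m; "tool_pos": TCP position; "tcp_rot": TCP orientation; "wrist_force": force on the tool from outside, world axes, zero at the start; "torque": the same for the moment, N m; "width": opening from 0.0 (shut) to 1.0 (fully open); "grip_force": force on a finger pad.
Only numpy, scipy, OpenCV 4.12 (cv2) and the standard library are available. Lean on these libraries where they do the work, as an engineer would, in place of code of your own. Each camera call takes 0.05 s, during which the arm holds its last target. There are 200 camera calls.

TASK

On the white input module, press down the blue pad at the corner of the sprung aluminium plate with the fingertips until the dial needle stands on the red mark, without running past it, hold it there for about a second, then let the plate spring all the way back. Then push the green button fully down and let it go to store the value. Only press: do not lift or shift the module or the button boxes, and leave the black button and the loose relay, gear and multimeter alone.

Things in the scene. Friction and masses are not known exactly. Their poses are not given: they have to be found in the camera images.
- module: White board 130 x 265 mm (x, y), loose on rubber feet, 0.95 kg; origin under its centre at table height; y points along it to the blue pad end. At y = 10 mm, 55 mm up, is the hinge line (along x) of an aluminium plate 104 x 115 mm reaching to y = 125 mm, between two clear brackets 62 mm high; at y = -72 mm a white-faced dial, 110 mm across, 41 mm up
- pad_top (a point): Top of the round blue domed pad (30 mm across, 12 mm proud of the plate) on the plate's free corner: at module x = -35 mm, y = +110 mm, 70 mm above the table when not pressed. It is 100 mm from the hinge line and goes down as the plate tilts, about 1 mm for 0.01 rad; pushing it takes about 2 N at first and 7 to 8 N at 0.28 rad
- tilt_plate (a joint): Tilt of the sprung plate about its hinge, rad: 0 = level at rest, grows as the pad is pressed, stop at 0.33; springs back to 0 when let go
- needle (a joint): Angle of the black dial needle, rad: geared to the plate, always 5 x its tilt. 0 = pointing along module +x, grows clockwise seen from above, towards module -y (1.57)
- red_mark (a joint): Angle of the red mark on the dial in the same measure as the needle: the needle should read this value. Set before the start between 0.7 and 1.3; it does not move
- needle_tip (a point): Tip of the black needle, 42 mm from the dial centre, 43 mm above the table
- mark (a point): Middle of the red mark, a red bar 11 mm wide along the needle's path (its ends 0.13 rad each way from the middle) and 16 mm long, 42 mm from the dial centre; its x axis points outwards from the dial centre and its y axis against the needle's travel
- green_pod: Aluminium box 60 x 60 x 40 mm with the green button on top, standing loose, 0.4 kg; origin under its centre at table height
- green_button_top (a point): Centre of the top of the green push button (30 mm across), 58 mm above the table, 6 mm proud of its round dark collar (46 mm across)
- green_button (a joint): Travel of the green button, m: 0 = up, 0.006 = fully down; it springs back; about 5 N pushes it fully down
- black_pod: Same box with the black button; origin under its centre at table height. Not to be used
- black_button (a joint): Travel of the black button, m, as the green one
- relay: Loose relay with a clear cover, 28 x 22 x 38 mm, standing next to the module; origin under its centre
- gear: Loose yellow plastic gear, 53 mm across, 18 mm high; origin under its centre
- multimeter: Black hand multimeter lying flat, 140 x 75 x 39 mm; origin under its centre
Not all that is in view belongs to the job. What is shaped like the green_pod but turquoise is not meant. There is more than one size of the relay; the one meant has the size given above.

How it is judged:
On the way, in this order (a step that is already met when the one before it is completed fails the run):
1. the needle stands on the red mark (tip within 5.5 mm of its middle) for 0.6 s (distance between needle_tip and mark below 0.0055 m), for 0.6 s.
2. the plate has been let go and is back at rest (tilt under 0.02 rad) (value of joint tilt_plate below 0.02 rad), for 0.2 s.
3. the green button is pushed down (at least 4.5 mm) (value of joint green_button above 0.0045 m), for 0.05 s.
At the end, for the whole second after the job is handed in: Plate back at rest (under 0.02 rad), both buttons up (under 1 mm), the module and button boxes within 20 mm and the relay, gear and multimeter within 15 mm of where they started, all at rest (value of joint tilt_plate below 0.02 rad and value of joint each of green_button, black_button below 0.001 m and distance of each of module, green_pod, black_pod from where it was at the start of the episode below 0.02 m and distance of each of relay, gear, multimeter from where it was at the start of the episode below 0.015 m and linear speed of each of relay, gear, multimeter, module, green_pod, black_pod below 0.01 m/s); the robot touches nothing.
It fails at once if the needle runs past the red mark (tip more than 11 mm beyond its middle) (y of needle_tip in the frame of mark below -0.011 m).
It fails at once if the black button is pushed (more than 2.5 mm) (value of joint black_button above 0.0025 m).
It fails at once if the green button is pushed while the plate is still tilted (value of joint green_button above 0.003 m and value of joint tilt_plate above 0.04 rad).
It fails at once if the module or a button box is lifted (8 mm) or shifted (20 mm) (height (world z) of any of module, green_pod, black_pod above 0.008 m or distance of any of module, green_pod, black_pod from where it was at the start of the episode above 0.02 m).
It fails at once if the relay, gear or multimeter is moved more than 15 mm (distance of any of relay, gear, multimeter from where it was at the start of the episode above 0.015 m).
It also fails if it takes over 51 s, if anything falls off the work surface, if the arm or the gripper's body presses on something with over 40 N, if the wrist force passes 120 N, or if a joint passes its speed limit or range.

## Working session

There is one attempt and no reset: what is moved stays moved. The work goes in short steps, Python scripts to look and compute and a tool call to move; the robot and the scene stay as the last step left them, time stands still between calls to the robot, and variables do not carry over. Pictures are saved under pics/ and viewed, at most 10 in all, crops included, and the job is handed in when it is done.

Besides the shell and the picture viewer there is one more tool, called after ">>>" by a JSON object that holds its "name" and its "arguments". jog_arm: Moves the arm, as the interface text tells. Its arguments: {"type":"object","properties":{"increments":{"type":"array","items":{"type":"array","items":{"type":"array","items":{"type":"number"}}}},"force":{"type":"number"}},"required":["increments"]}

```bash
mkdir -p pics; cat > h.py <<'E'
import numpy as np, cv2
from workcell import read_state, viewer, bot
from scipy.spatial.transform import Rotation as Ro
def ray(name,uv,z,st=None):
    p=viewer.camera_params(name); uv=np.atleast_2d(np.array(uv,float))
    d=np.c_[(uv[:,0]-p['cx'])/p['fx'],(uv[:,1]-p['cy'])/p['fy'],np.ones(len(uv))]
    if 'R' in p:
        R=np.array(p['R']); o=-R.T@np.array(p['t']); D=d@R
    else:
        H=np.array(p['hand_eye']); T=Ro.from_rotvec(st['tcp_rot']).as_matrix()
        o=T@H[:3,3]+np.array(st['tool_pos']); D=d@(T@H[:3,:3]).T
    return o+D*((z-o[2])/D[:,2:])
E
python3 - <<'E'
from h import *
print(read_state())
for n in ['scene','top']:
    im,d=viewer.read_camera(n); cv2.imwrite(f'pics/{n}0.png',im); np.save(n+'0.npy',d)
    p=viewer.camera_params(n); print(n,p)
E
```

```text
{'time': 0.0, 'q': array([-1.29989005e+00,  2.64783623e-01,  1.60540264e+00,  1.28550739e-05,
        1.27373186e+00, -3.68832125e-02]), 'joint_vel': array([-0.00053734,  0.00146962, -0.00050681, -0.00121348,  0.00060271,
       -0.00040812]), 'joint_torque': array([-2.62515587e-04, -5.15112627e+01, -3.67314649e+01, -2.80512804e-04,
        1.27617235e-02, -8.20471456e-06]), 'tool_pos': array([ 0.20434775, -0.64270737,  0.30252587]), 'tcp_rot': array([-3.10218111e+00, -4.81208343e-01,  4.06980326e-04]), 'wrist_force': array([ 0.18273416, -0.1511919 , -0.56699879]), 'torque': array([-0.06096081, -0.00284515, -0.03192484]), 'grip_force': 0.0, 'width': 0.9983496579231229}
scene {'fx': 470.1223275132833, 'fy': 470.1223275132833, 'cx': 319.3820184394151, 'cy': 239.3903027170408, 'R': array([[-0.53865999,  0.84220786,  0.02305072],
       [ 0.44130199,  0.3053429 , -0.84381175],
       [-0.71770326, -0.4443553 , -0.53614401]]), 't': array([ 0.27723462, -0.20309232,  1.60755733])}
top {'fx': 460.44105658398036, 'fy': 460.44105658398036, 'cx': 323.00417001022794, 'cy': 243.61949357660973, 'R': array([[ 0.01184133, -0.9998879 , -0.00916329],
       [-0.98490535, -0.01008031, -0.17280001],
       [ 0.17268828,  0.01107115, -0.98491431]]), 't': array([0.04157927, 0.574413  , 1.00580399])}
```

View pics/top0.png

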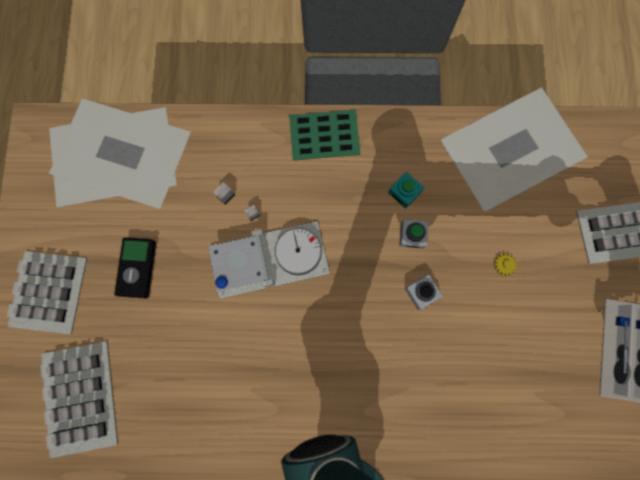

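View pics/scene0.png

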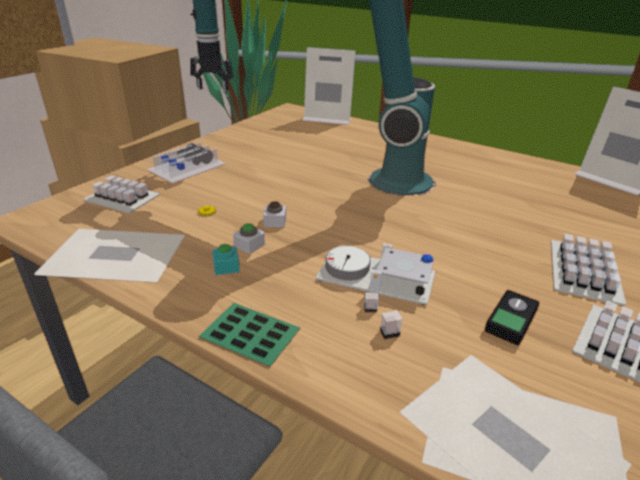

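```bash
cat > m.py <<'E'
from h import *
def blobs(im,lo,hi,box,n=1):
    h=cv2.cvtColor(im,cv2.COLOR_BGR2HSV); m=cv2.inRange(h,lo,hi); k=np.zeros_like(m); x0,y0,x1,y1=box; k[y0:y1,x0:x1]=255
    k,l,s,c=cv2.connectedComponentsWithStats(m&k)
    o=np.argsort(-s[1:,4])[:n]+1
    return [(c[i],s[i,4]) for i in o]
E
python3 - <<'E'
from m import *
im=cv2.imread('pics/top0.png')
for nm,lo,hi,box,z in [('pad',(105,120,60),(130,255,255),(205,265,240,300),.066),('mark',(0,110,80),(8,255,255),(280,220,330,270),.042),('mark2',(170,110,80),(180,255,255),(280,220,330,270),.042),('green',(50,90,30),(85,255,255),(400,218,432,248),.058)]:
    for c,a in blobs(im,lo,hi,box): print(nm,c,a,ray('top',c,z))
print('dial',ray('top',(297.5,250),.041),'black',ray('top',(426,291),.058))
p=viewer.camera_params('wrist');print(p)
s=read_state();print(Ro.from_rotvec(s['tcp_rot']).as_matrix().round(3))
E
```

```text
pad [221.07843137 281.78431373] 102 [[0.48238993 0.27409004 0.066     ]]
mark [311.6  238.55] 20 [[0.58700809 0.07457201 0.042     ]]
green [416.39072848 230.58278146] 151 [[ 0.60495234 -0.16503576  0.058     ]]
dial [[0.55997013 0.10674356 0.041     ]] black [[ 0.4675743  -0.18325346  0.058     ]]
{'fx': 380.1687915173778, 'fy': 380.1687915173778, 'cx': 318.2536783337918, 'cy': 241.56240159485324, 'hand_eye': array([[-9.69913785e-04, -9.57030902e-01, -2.89984330e-01,
         7.33840947e-02],
       [ 9.99999266e-01, -7.17657329e-04, -9.76234930e-04,
        -1.33507550e-03],
       [ 7.26177616e-04, -2.89985064e-01,  9.57030896e-01,
        -7.00793355e-02],
       [ 0.00000000e+00,  0.00000000e+00,  0.00000000e+00,
         1.00000000e+00]])}
[[ 0.953  0.303 -0.001]
 [ 0.303 -0.953  0.002]
 [ 0.    -0.002 -1.   ]]
```

>>> {"name": "jog_arm", "arguments": {"increments": [[[0.65,-0.83,0,0,0,0,-1],[0.65,-0.83,0,0,0,0,-1],[0.65,-0.83,0,0,0,0,-1],[0.65,-0.83,0,0,0,0,-1],[0.65,-0.83,0,0,0,0,-1]]]}}

```text
time: 0.52
tool_pos: [0.2598, -0.4934, 0.3031]
tcp_rot: [-3.103, -0.481, 0.0]
wrist_force: [1.1, -0.5, -0.9]
width: 0.296
grip_force: 0.0
```

>>> {"name": "jog_arm", "arguments": {"increments": [[[0.65,-0.83,0,0,0,0,-1],[0.65,-0.83,0,0,0,0,-1],[0.65,-0.83,0,0,0,0,-1],[0.65,-0.83,0,0,0,0,-1],[0.65,-0.83,0,0,0,0,-1]]]}}

```text
time: 0.93
tool_pos: [0.3149, -0.3452, 0.3034]
tcp_rot: [-3.104, -0.481, 0.0]
wrist_force: [-0.2, 0.5, -1.1]
width: -0.003
grip_force: 0.0
```

>>> {"name": "jog_arm", "arguments": {"increments": [[[0.65,-0.83,0,0,0,0,-1],[0.65,-0.83,0,0,0,0,-1],[0.65,-0.83,0,0,0,0,-1],[0.65,-0.83,0,0,0,0,-1],[0.65,-0.83,0,0,0,0,-1]]]}}

```text
time: 1.35
tool_pos: [0.37, -0.1971, 0.3036]
tcp_rot: [-3.104, -0.481, 0.0]
wrist_force: [0.2, 0.4, 0.5]
width: 0.0
grip_force: 0.0
```

>>> {"name": "jog_arm", "arguments": {"increments": [[[0.65,-0.83,0,0,0,0,-1],[0.65,-0.83,0,0,0,0,-1],[0.65,-0.83,0,0,0,0,-1],[0.65,-0.83,0,0,0,0,-1],[0.65,-0.83,0,0,0,0,-1]]]}}

```text
time: 1.77
tool_pos: [0.4252, -0.0489, 0.3036]
tcp_rot: [-3.104, -0.482, 0.0]
wrist_force: [-0.2, -0.8, -0.4]
width: 0.0
grip_force: 0.0
```

>>> {"name": "jog_arm", "arguments": {"increments": [[[0.65,-0.83,0,0,0,0,-1],[0.65,-0.83,0,0,0,0,-1],[0.65,-0.83,0,0,0,0,-1],[0.65,-0.83,0,0,0,0,-1],[0,0,0,0,0,0,-1]]]}}

```text
time: 2.18
tool_pos: [0.4705, 0.0722, 0.3037]
tcp_rot: [-3.101, -0.487, -0.001]
wrist_force: [0.4, -0.2, -0.6]
width: -0.002
grip_force: 0.0
```

```bash
cat > w.py <<'E'
import sys
from m import *
s=read_state(); im,d=viewer.read_camera('wrist'); cv2.imwrite(f'pics/{sys.argv[1]}.png',im)
full=(0,0,640,480)
for nm,lo,hi,z in [('pad',(105,120,60),(130,255,255),.066),('mark',(0,110,80),(8,255,255),.042),('green',(50,90,30),(85,255,255),.058)]:
    for c,a in blobs(im,lo,hi,full,2): print(nm,c.round(1),a,ray('wrist',c,z,s).round(4))
E
python3 w.py w1
```

```text
pad [ 78.1 125.3] 1202 [[0.4838 0.2744 0.066 ]]
mark [359.6  77. ] 278 [[0.5865 0.0768 0.042 ]]
green [633.4 151.3] 381 [[ 0.5995 -0.1515  0.058 ]]
green [604.    5.5] 2 [[ 0.6841 -0.0758  0.058 ]]
```

View pics/w1.png

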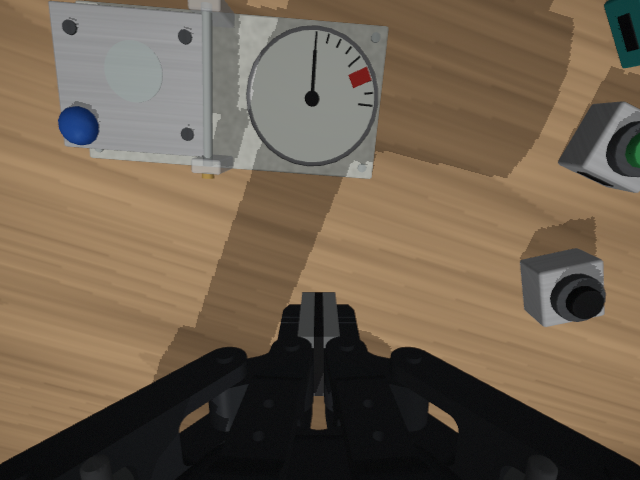

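The wrist view shows the dial hub at (312,98), the needle tip at (316,31), the red mark at (360,77) and the blue pad at (78,125). The gripper is clear of everything.

```bash
python3 - <<'E'
from h import *
s=read_state(); P=ray('wrist',[(312,98.5),(316.3,31),(359.6,77)],.043,s); print(P)
v=P[1]-P[0]; m=P[2]-P[0]
print(np.linalg.norm(v),np.linalg.norm(m),'angle',np.arctan2(v[1],v[0])-np.arctan2(m[1],m[0]),np.arctan2(v[1],v[0]))
T=Ro.from_rotvec(s['tcp_rot']).as_matrix(); print(s['tool_pos'],'tool shift units',T.T@(np.array([.4838,.2744,.165])-s['tool_pos'])/.03)
E
```

```text
[[0.5579595  0.10584105 0.043     ]
 [0.60591964 0.11750121 0.043     ]
 [0.58508593 0.07434379 0.043     ]]
0.04935720785053289 0.04156825939313204 angle 1.0983127585725454 0.2384947097580096
[0.46968846 0.0702167  0.30341317] tool shift units [ 2.54059782 -6.33037155  4.61552255]
```

>>> {"name": "jog_arm", "arguments": {"increments": [[[0.28,-0.7,0.3,0,0,0,-1],[0.28,-0.7,0.3,0,0,0,-1],[0.28,-0.7,0.3,0,0,0,-1],[0.28,-0.7,0.3,0,0,0,-1],[0.28,-0.7,0.3,0,0,0,-1]]]}}

```text
time: 2.65
tool_pos: [0.4773, 0.1805, 0.2582]
tcp_rot: [3.104, 0.48, -0.001]
wrist_force: [1.0, -0.4, -0.2]
width: -0.006
grip_force: 0.0
```

>>> {"name": "jog_arm", "arguments": {"increments": [[[0.28,-0.7,0.6,0,0,0,-1],[0.28,-0.7,0.6,0,0,0,-1],[0.28,-0.7,0.6,0,0,0,-1],[0.28,-0.7,0.6,0,0,0,-1],[0,0,0.6,0,0,0,-1]]]}}

```text
time: 3.07
tool_pos: [0.4848, 0.273, 0.1683]
tcp_rot: [-3.103, -0.483, -0.002]
wrist_force: [0.3, -0.6, 0.9]
width: 0.005
grip_force: 0.0
```

```bash
cat > t.py <<'E'
import sys
from m import *
s=read_state(); print(s['tool_pos'],s['wrist_force'])
im,d=viewer.read_camera('top'); cv2.imwrite(f'pics/{sys.argv[1]}.png',cv2.resize(im[200:320,200:340],None,fx=5,fy=5,interpolation=cv2.INTER_CUBIC))
# needle direction: dark pixels on the dial face, moment about hub
c=np.array(cv2.perspectiveTransform if 0 else (0,0),float)
p=viewer.camera_params('top'); X=np.array(p['R'])@np.array([.559,.1065,.043])+p['t']
hub=np.array([p['fx']*X[0]/X[2]+p['cx'],p['fy']*X[1]/X[2]+p['cy']])
yy,xx=np.mgrid[0:480,0:640]; W=ray('top',np.c_[xx.ravel(),yy.ravel()],.043).reshape(480,640,3)-np.array([.559,.1065,.043])
r=np.hypot(W[...,0],W[...,1]); a=.2385-np.arctan2(W[...,1],W[...,0])
g=cv2.cvtColor(im,cv2.COLOR_BGR2GRAY).astype(float)
h=cv2.cvtColor(im,cv2.COLOR_BGR2HSV)
bins=np.arange(-.4,1.8,.1)
for b in bins:
    k=(r>.013)&(r<.033)&(abs(a-b)<.08)
    print(f'{b:.1f}:{g[k].mean():.0f}/{g[k].min():.0f}',end=' ')
E
python3 t.py t1
```

```text
[0.48476299 0.27304802 0.16826946] [ 0.27689246 -0.6087539   0.88852343]
-0.4:132/128 -0.3:129/113 -0.2:125/107 -0.1:107/86 -0.0:95/86 0.1:113/92 0.2:126/107 0.3:131/127 0.4:132/131 0.5:132/131 0.6:132/131 0.7:132/131 0.8:132/131 0.9:132/128 1.0:131/122 1.1:130/120 1.2:131/120 1.3:136/131 1.4:139/131 1.5:142/131 1.6:142/132 1.7:142/132
```

View pics/t1.png

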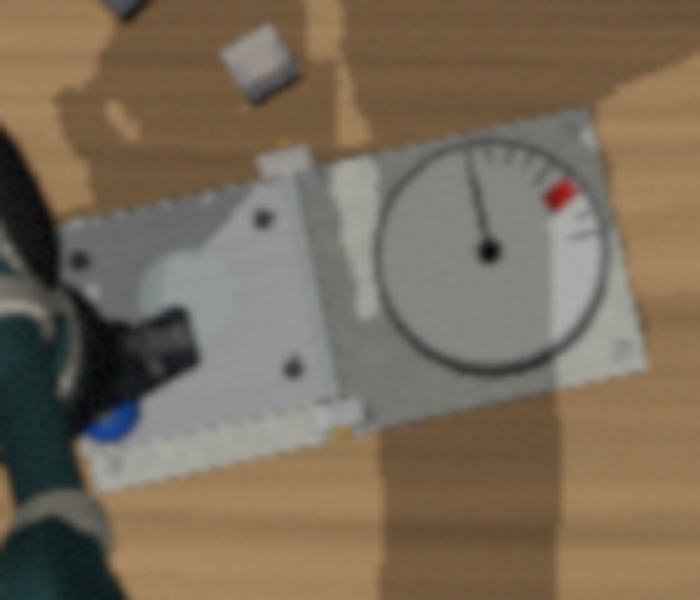

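The top crop shows the needle at zero (hub at (488,250), tip at (468,155)) and the red mark at (562,194). The gripper is over the blue pad.

>>> {"name": "jog_arm", "arguments": {"increments": [[[0,0,0.25,0,0,0,-1],[0,0,0.25,0,0,0,-1],[0,0,0.25,0,0,0,-1],[0,0,0.15,0,0,0,-1],[0,0,0,0,0,0,-1]]]}}

```text
time: 3.53
tool_pos: [0.4843, 0.2703, 0.1415]
tcp_rot: [3.104, 0.48, -0.0]
wrist_force: [-0.7, -0.5, 0.7]
width: -0.001
grip_force: 0.7
```

>>> {"name": "jog_arm", "arguments": {"increments": [[[0,0,0.1,0,0,0,-1],[0,0,0.1,0,0,0,-1],[0,0,0.1,0,0,0,-1],[0,0,0.1,0,0,0,-1],[0,0,0,0,0,0,-1]]]}}

```text
time: 3.95
tool_pos: [0.4846, 0.2714, 0.13]
tcp_rot: [-3.104, -0.481, -0.002]
wrist_force: [0.1, 0.8, 4.5]
width: -0.002
grip_force: 1.9
```

```bash
cat >> t.py <<'E'
k=(r>.013)&(r<.033)&(a>-.5)&(a<1.5)&(h[...,1]<110)
loc=np.array([g[k&(abs(a-b)<.05)].min() if (k&(abs(a-b)<.05)).any() else 255 for b in np.arange(-.3,1.5,.05)])
b0=np.arange(-.3,1.5,.05)[np.argmin(loc)]
kk=k&(abs(a-b0)<.35); w=np.clip(np.percentile(g[kk],75)-g[kk]-5,0,None); w[w<8]=0; print('\nneedle',b0,(w*a[kk]).sum()/w.sum(),'contrast',w.max())
E
python3 t.py t2
```

```text
[0.48462679 0.27143641 0.1299695 ] [0.10491695 0.80434987 4.4981196 ]
-0.4:132/131 -0.3:132/131 -0.2:132/131 -0.1:132/131 -0.0:132/131 0.1:132/131 0.2:132/130 0.3:131/126 0.4:125/106 0.5:108/89 0.6:94/84 0.7:107/91 0.8:129/114 0.9:139/125 1.0:146/131 1.1:150/131 1.2:152/132 1.3:157/132 1.4:157/132 1.5:162/133 1.6:162/133 1.7:161/133 
needle 0.5999999999999999 0.6021630754242456 contrast 42.0
```

>>> {"name": "jog_arm", "arguments": {"increments": [[[0,0,0.08,0,0,0,-1],[0,0,0.08,0,0,0,-1],[0,0,0.08,0,0,0,-1],[0,0,0.06,0,0,0,-1],[0,0,0.02,0,0,0,-1]]]}}

```text
time: 4.42
tool_pos: [0.4847, 0.2712, 0.1204]
tcp_rot: [-3.104, -0.482, -0.002]
wrist_force: [-0.8, 0.7, 7.1]
width: -0.004
grip_force: 3.1
```

```bash
python3 t.py t3
```

```text
[0.4847185  0.27122765 0.12043069] [-0.76900314  0.71213911  7.08687436]
-0.4:132/131 -0.3:132/131 -0.2:132/131 -0.1:132/131 -0.0:132/131 0.1:132/131 0.2:132/131 0.3:132/131 0.4:132/130 0.5:132/131 0.6:132/131 0.7:133/131 0.8:138/125 0.9:138/110 1.0:115/89 1.1:108/88 1.2:134/88 1.3:157/111 1.4:160/127 1.5:166/137 1.6:166/137 1.7:166/138 
needle 1.0999999999999996 1.044054631938847 contrast 64.0
```

View pics/t3.png

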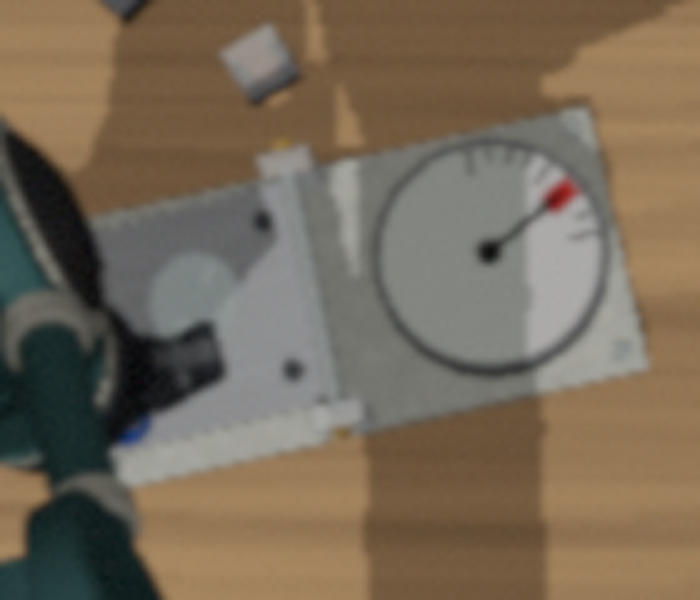

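The needle runs from the hub at (488,250) straight into the middle of the red mark at (562,194). I'll hold it there.

>>> {"name": "jog_arm", "arguments": {"increments": [[[0,0,0,0,0,0,-1],[0,0,0,0,0,0,-1],[0,0,0,0,0,0,-1],[0,0,0,0,0,0,-1],[0,0,0,0,0,0,-1]]]}}

```text
time: 4.88
tool_pos: [0.4847, 0.2713, 0.1207]
tcp_rot: [-3.104, -0.482, -0.002]
wrist_force: [-0.9, 0.8, 5.2]
width: -0.0
grip_force: 3.0
```

>>> {"name": "jog_arm", "arguments": {"increments": [[[0,0,0,0,0,0,-1],[0,0,0,0,0,0,-1],[0,0,0,0,0,0,-1],[0,0,0,0,0,0,-1],[0,0,0,0,0,0,-1]]]}}

```text
time: 5.3
tool_pos: [0.4847, 0.2712, 0.1207]
tcp_rot: [-3.104, -0.482, -0.002]
wrist_force: [-0.9, 0.5, 6.5]
width: -0.001
grip_force: 3.0
```

```bash
python3 t.py t4 | tail -1
```

```text
needle 0.9999999999999998 1.0087570629762384 contrast 56.25
```

>>> {"name": "jog_arm", "arguments": {"increments": [[[0,0,0,0,0,0,-1],[0,0,0,0,0,0,-1],[0,0,0,0,0,0,-1],[0,0,-0.1,0,0,0,-1],[0,0,-0.2,0,0,0,-1]]]}}

```text
time: 5.77
tool_pos: [0.4846, 0.2713, 0.1293]
tcp_rot: [-3.104, -0.481, -0.001]
wrist_force: [1.5, 2.3, 2.9]
width: -0.002
grip_force: 1.8
```

>>> {"name": "jog_arm", "arguments": {"increments": [[[0,0,-0.3,0,0,0,-1],[0,0,-0.4,0,0,0,-1],[0,0,-0.7,0,0,0,-1],[0,0,-0.8,0,0,0,-1],[0,0,-0.8,0,0,0,-1]]]}}

```text
time: 6.18
tool_pos: [0.4831, 0.2703, 0.2197]
tcp_rot: [3.103, 0.481, -0.005]
wrist_force: [0.5, -1.1, -0.0]
width: 0.002
grip_force: 0.0
```

```bash
python3 t.py t5 | tail -1; python3 - <<'E'
from h import *
s=read_state(); T=Ro.from_rotvec(s['tcp_rot']).as_matrix()
for x in ([.545,-.165,.2],[.605,-.165,.145]): print(T.T@(np.array(x)-s['tool_pos'])/.03)
E
```

```text
needle -0.050000000000000044 -0.006060736337775976 contrast 40.0
[-2.5387444  14.47069013  0.83248954]
[-0.64382331 15.07792381  2.67684646]
```

>>> {"name": "jog_arm", "arguments": {"increments": [[[-0.17,0.96,0,0,0,0,-1],[-0.17,0.96,0,0,0,0,-1],[-0.17,0.96,0,0,0,0,-1],[-0.17,0.96,0,0,0,0,-1],[-0.17,0.96,0,0,0,0,-1]]]}}

```text
time: 6.65
tool_pos: [0.5028, 0.1246, 0.2193]
tcp_rot: [3.104, 0.482, -0.002]
wrist_force: [1.0, -0.4, -0.1]
width: 0.002
grip_force: 0.0
```

>>> {"name": "jog_arm", "arguments": {"increments": [[[-0.17,0.96,0,0,0,0,-1],[-0.17,0.96,0,0,0,0,-1],[-0.17,0.96,0,0,0,0,-1],[-0.17,0.96,0,0,0,0,-1],[-0.17,0.96,0,0,0,0,-1]]]}}

```text
time: 7.07
tool_pos: [0.522, -0.0204, 0.2193]
tcp_rot: [-3.104, -0.482, 0.002]
wrist_force: [0.5, -0.4, 0.8]
width: 0.002
grip_force: 0.0
```

>>> {"name": "jog_arm", "arguments": {"increments": [[[-0.17,0.96,0,0,0,0,-1],[-0.17,0.96,0,0,0,0,-1],[-0.17,0.96,0,0,0,0,-1],[-0.17,0.96,0,0,0,0,-1],[-0.1,0.9,0,0,0,0,-1]]]}}

```text
time: 7.48
tool_pos: [0.5427, -0.1631, 0.2192]
tcp_rot: [-3.104, -0.481, 0.003]
wrist_force: [-0.5, 0.3, -0.1]
width: -0.006
grip_force: 0.0
```

```bash
python3 w.py w2;  python3 - <<'E'
from h import *
s=read_state(); print(s['tool_pos'],s['tcp_rot'])
E
```

```text
green [352.7 150. ] 2030 [[ 0.6053 -0.1629  0.058 ]]
green [427.5   0.5] 2 [[ 0.6906 -0.1755  0.058 ]]
[ 0.54404751 -0.16722798  0.21965529] [ 3.10104262e+00  4.78302020e-01 -1.39152014e-04]
```

View pics/w2.png

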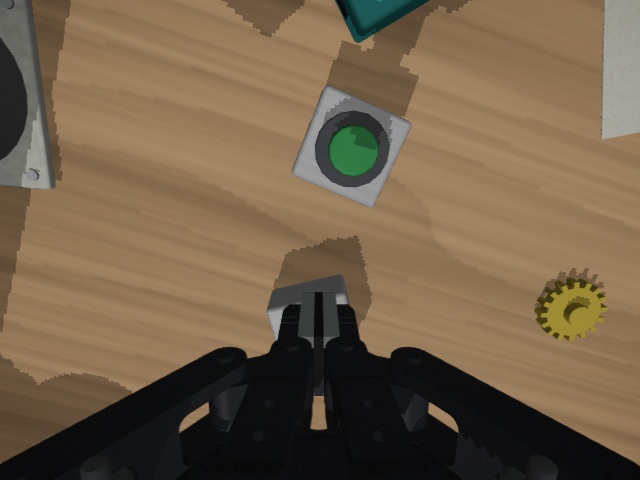

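The green button is at (353,150), and it is clearly not the turquoise box at the top edge. The black pod sits under the gripper, so I move sideways before going down.

>>> {"name": "jog_arm", "arguments": {"increments": [[[0.4,0.1,0,0,0,0,-1],[0.4,0.1,0,0,0,0,-1],[0.4,0.1,0.2,0,0,0,-1],[0.4,0.1,0.4,0,0,0,-1],[0.4,0.1,0.5,0,0,0,-1]]]}}

```text
time: 7.95
tool_pos: [0.6076, -0.1564, 0.1873]
tcp_rot: [3.103, 0.484, 0.004]
wrist_force: [0.3, -1.0, 0.2]
width: 0.003
grip_force: 0.0
```

>>> {"name": "jog_arm", "arguments": {"increments": [[[0,0,0.5,0,0,0,-1],[0,0,0.5,0,0,0,-1],[0,0,0.3,0,0,0,-1],[0,0,0,0,0,0,-1],[0,0,0,0,0,0,-1]]]}}

```text
time: 8.37
tool_pos: [0.6053, -0.1566, 0.1467]
tcp_rot: [-3.103, -0.483, 0.002]
wrist_force: [-0.0, 0.4, 0.6]
width: -0.002
grip_force: 0.0
```

>>> {"name": "jog_arm", "arguments": {"increments": [[[-0.08,0.25,0,0,0,0,-1],[0,0,0.2,0,0,0,-1],[0,0,0.2,0,0,0,-1],[0,0,0.1,0,0,0,-1],[0,0,0.05,0,0,0,-1]]]}}

```text
time: 8.78
tool_pos: [0.6057, -0.1659, 0.131]
tcp_rot: [3.104, 0.481, 0.001]
wrist_force: [0.3, -1.1, 3.3]
width: -0.004
grip_force: 1.8
```

>>> {"name": "jog_arm", "arguments": {"increments": [[[0,0,0.07,0,0,0,-1],[0,0,0.07,0,0,0,-1],[0,0,0.05,0,0,0,-1],[0,0,0,0,0,0,-1],[0,0,0,0,0,0,-1]]]}}

```text
time: 9.2
tool_pos: [0.6058, -0.1659, 0.1284]
tcp_rot: [3.103, 0.482, 0.001]
wrist_force: [-6.9, -0.1, 17.7]
width: 0.004
grip_force: 9.0
```

```bash
python3 - <<'E'
from h import *
im,d=viewer.read_camera('wrist'); cv2.imwrite('pics/w3.png',im[180:420,200:460])
print(read_state()['wrist_force'])
E
```

```text
[-6.58049394  0.05988393 17.58601576]
```

View pics/w3.png

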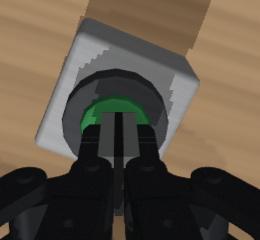

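The crop shows the fingertips on the green cap at about (115,115), and the cap is sunk into its collar. With 17 N at the wrist it is bottomed out, so I'll release.

>>> {"name": "jog_arm", "arguments": {"increments": [[[0,0,-0.15,0,0,0,-1],[0,0,-0.3,0,0,0,-1],[0,0,-0.5,0,0,0,-1],[0,0,-0.7,0,0,0,-1],[0,0,-0.8,0,0,0,-1]]]}}

```text
time: 9.67
tool_pos: [0.604, -0.1648, 0.1974]
tcp_rot: [-3.102, -0.481, 0.006]
wrist_force: [-0.2, -1.2, -0.2]
width: -0.001
grip_force: 0.0
```

>>> {"name": "jog_arm", "arguments": {"increments": [[[0,0,-0.8,0,0,0,-1],[0,0,-0.5,0,0,0,-1],[0,0,0,0,0,0,-1],[0,0,0,0,0,0,-1],[0,0,0,0,0,0,-1]]]}}

```text
time: 10.08
tool_pos: [0.6045, -0.1651, 0.236]
tcp_rot: [-3.103, -0.481, 0.003]
wrist_force: [1.0, 0.2, -0.5]
width: 0.002
grip_force: 0.0
```

```bash
python3 t.py t6 | tail -1; python3 w.py w4; python3 -c "
from workcell import bot; print(bot.finish_job())"
```

```text
needle -0.050000000000000044 -0.006397779480391753 contrast 43.0
green [346.7  62.6] 2211 [[ 0.7128 -0.1463  0.058 ]]
green [318.6 235.8] 1541 [[ 0.6056 -0.1628  0.058 ]]
the job is handed in; nothing more can be done
None
```

I pressed the pad until the needle stood on the red mark, held it for about a second and let the plate spring back to zero; then I pushed the green button fully down, released it and handed the job in; no verdict came back.

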